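Click the post onto the kitchen-roll stand

TASK

Put the kitchen-roll stand together: take the silver post (the one with the hole and the red line), slide its open foot down over the white stub of the stand's base with the hole facing the red spring button, and push it fully home until the button pops out through the hole. Let go and leave the post upright; leave the black post standing where it is.

Things in the scene. Friction and masses are not known exactly. Their poses are not given: they have to be found in the camera images.
- post: Silver round post, 160 g, loose, upright on its open foot. 210 mm tall, 36 mm wide, flaring over the lowest 14 mm to 56 mm. Bore from below 30 mm wide, 62 mm deep, mouth widening to 50 mm. Oblong hole (20 mm round the post, 15 mm high) centred 33 mm above the foot on its -x side; a red line runs from it up that side and over the top to the middle. Origin: centre of the foot's underside; z up.
- stand_base: Stand base, fixed: black disc 120 mm wide, 18 mm thick; on it a white stub 27 mm wide, 50 mm high, its top 14 mm tapering to 10 mm. A red button 10 mm wide sticks out 6 mm on the -x side, 33 mm above the disc; a red dash on the disc marks that side. Home: post's foot on the disc, yaw equal to the base's within 15 degrees. Origin: centre of the disc's underside, on the worktop; z up.
- button (a joint): Spring button of the base, m: 0 = out, grows as it is pressed into the stub, 0.007 at most. Spring 2 N at 0, 1 N more per mm. Pushing the post down past it takes about 3 to 6 N, more than the post's weight. It springs back to 0 when the post's hole reaches it.
- spare_post: A bystander: black post of the same outer shape, solid, without a bore, a hole or a line, 200 g, loose, standing upright. Origin: centre of its underside; z up.
Things that resemble listed ones, but are neither listed nor needed, are in the scene too. Of the things like the stand_base, leave any that is purple; of the rest the larger one is meant.

How it is judged:
At the end, for the whole second after the job is handed in: The silver post stands on the stub, its foot within 5 mm of the plate's top and within 6 mm of the base's centre, upright within 7 degrees, at rest, with the button sprung out (within 1.5 mm) through its hole; the black post still stands within 50 mm of where it was (horizontal distance between post and stand_base below 0.006 m and z of post in the frame of stand_base below 0.023 m and angle between post's own z axis and vertical below 0.12 rad and value of joint button below 0.0015 m and linear speed of post below 0.02 m/s and angle between spare_post's own z axis and vertical below 0.17 rad and distance of spare_post from where it was at the start of the episode below 0.05 m); the robot touches nothing.
It fails at once if the black post is knocked over (angle between spare_post's own z axis and vertical above 0.8 rad).
It also fails if it takes over 32 s, if anything falls off the work surface, if the arm or the gripper's body presses on something with over 40 N, if the wrist force passes 120 N, or if a joint passes its speed limit or range.

ROBOT

A 6-joint arm with a two-finger parallel gripper is mounted at the origin on a cart in front of the work surface, level with it; the furniture and walls round the work are solid. World frame = base frame: x ahead of the robot, y to its left, z up, the work surface at z = 0. Lengths are in m, angles in rad, forces in N, time in s.
With the tool pointing down it reaches from about 0.35 to 0.975 m from the base axis. Payload 7.1 kg.
Tool frame: the origin (TCP) lies midway between the tips of the shut fingers; the grasp point (between the pads) lies 19 mm behind it (manip.grasp_offset is the distance from the TCP to the grasp point, in m); z points along the fingers, y is the direction in which the jaws open and shut (so a half turn about z gives the same grasp; the last joint's range is limited). The gripper opens to 88 mm and grips with 3 to 60 N. Pads are 20 mm wide; open, the fingers measure 115 mm over their backs; the gripper's body (75 mm by 178 mm) begins 61 mm behind the grasp point.
Start: joints at [-1.351, 0.423, 1.63, -0, 1.089, -0.019], TCP at [0.148, -0.607, 0.223] pointing down, gripper open.
Joint ranges: [-3, 3], [-0.9, 2.11], [0.09, 2.58], [-1.31, 4.45], [0.11, 2.69], [-2.54, 2.54]. Speed limits (rad/s): [2.39, 2.39, 3.01, 3.14, 3.14, 3.14].

INTERFACE

Orientations are given as a unit quaternion [x, y, z, w].
In Python, from station import manip gives the robot as it stands. The module is installed in compiled form; this text tells all that it offers.
- The arm moves only by the tool drive_tool, never from a script. Its argument "moves" is one flat list of numbers, 7 for each row, row after row: the shift along the tool's x, y, z normalised to -1 to 1, where 1 is 0.1 m, then the turn, a rotation vector about the tool's x, y, z normalised to -1 to 1, where 1 is 0.15 rad, then the opening, from 0 (shut) to 1 (fully open). In form: [x, y, z, ax, ay, az, grip, x, y, z, ax, ay, az, grip, ...]. A call has exactly 10 rows; each row shifts and turns the commanded pose from where the row before left it, along the tool's axes as they then stand; what a row does not reach is not made up. A row lasts 1/10 s, in which the tool goes at most 50 mm and 8.59 degrees, less where a joint would pass 70% of its speed; a pose out of reach is approached as far as the arm can. A call with a number of a shift or a turn outside -1 to 1 is refused whole. A call with a gripper value outside its range is refused whole. The fingers move at their own pace and stop on an object; "newtons" is the grip in N (left out, the last holds). Time passes only in rows, so rows that do not move let the fingers close, or fill a call up. It gives the time, the measured TCP pose, the force and the opening at its end, in the units of the state.
- manip.sense(): the state, without advancing time (a new reading comes with each control period).
- manip.get_image(name): name is "side" or "top" or "wrist"; returns the picture (480x640x3 uint8, red, green, blue); there is no depth.
- manip.calibration(name): a dict with "fx", "fy", "cx", "cy" (pixels), "position" and "orientation" of the camera in the world; the wrist camera has in their place "tool_from_camera" (4x4, takes a point from camera to tool coordinates, whose origin is the TCP and whose axes are the flange's). Camera axes: x right, y down, z forward; pixel columns grow to the right and rows downward; lengths in m; the calibration is good to about 2 mm. The wrist camera is an equidistant fisheye: a pixel r from the principal point sees the ray r / f radians off the axis. A picture is of the moment at which its call begins: read the wrist's pose just before it. calibration takes no time and is no camera call.
- manip.close_job(): hands the job in, once; it reports no verdict.
Trained networks look in the newest picture that a camera, given by its name, has taken for a name from the list of things; names that differ only in an ending like _2 or _b are one class to them, and where a whole thing is asked for, a point or a joint stands for the part that bears it (a point fixed in the world has none). Each returns a list of dicts, best first, with "score" (0 to 1); they miss things now and then, are a little off and sometimes report something else, mostly with a low value. They report only what shows in the picture. A call takes as long as a camera call. They do not tell look-alikes from the thing itself.
- manip.regions_of(camera, target): "mask" (480x640 bool, what is visible of it) and "bbox" ([left, top, right, bottom] in pixels, round what is visible of it).
- manip.landmark_of(camera, target): "xy" ([column, row] in pixels: a listed point, or the origin of a listed thing).
The state is a dict: "time_s": time; "joint_pos": joint angles; "joint_velocities": joint speeds; "effort": joint torques, N m; "tcp_pos": TCP position; "orientation": TCP orientation; "force": force on the tool from outside, world axes, zero at the start; "torque": the same for the moment, N m; "grip_width": finger opening in m.
Only numpy, scipy, OpenCV 4.12 (cv2) and the standard library are available. Lean on these libraries where they do the work, as an engineer would, in place of code of your own. Each camera call takes 0.05 s, during which the arm holds its last target.

## Working session

There is one attempt and no reset: what is moved stays moved. The work goes in short steps, Python scripts to look and compute and a tool call to move; the robot and the scene stay as the last step left them, time stands still between calls to the robot, and variables do not carry over. Pictures are saved under pics/ and viewed, and the job is handed in when it is done.

Besides the shell and the picture viewer there is one more tool, called after "Emit:" as name(argument=value, ...) on one line, values as JSON. drive_tool: Moves the arm, as the interface text tells. Its arguments: {"type":"object","properties":{"moves":{"type":"array"},"newtons":{"type":"number"}},"required":["moves"]}

```bash
mkdir -p pics; cat > h.py <<'E'
import numpy as np,cv2
from station import manip
from scipy.spatial.transform import Rotation as R
def save(im,n): cv2.imwrite('pics/'+n,cv2.cvtColor(im,cv2.COLOR_RGB2BGR))
def ray(cam,px):
    c=manip.calibration(cam)
    if cam=='wrist':
        raise 0
    Rm=R.from_quat(c['orientation']).as_matrix() if np.size(c['orientation'])==4 else np.array(c['orientation'])
    d=Rm@np.array([(px[0]-c['cx'])/c['fx'],(px[1]-c['cy'])/c['fy'],1])
    return np.array(c['position']),d
def onplane(cam,px,z):
    p,d=ray(cam,px); return p+d*(z-p[2])/d[2]
def proj(cam,P):
    c=manip.calibration(cam);Rm=R.from_quat(c['orientation']).as_matrix()
    q=Rm.T@(np.array(P)-c['position']); return [c['fx']*q[0]/q[2]+c['cx'],c['fy']*q[1]/q[2]+c['cy']]
E
python3 - <<'E'
from h import *
s=manip.sense();print(s)
for n in('top','side'):
    im=manip.get_image(n);save(im,n+'0.png');print(n,manip.calibration(n))
    for t in('post','stand_base','button','spare_post'):
        for r in manip.regions_of(n,t)[:4]: print(n,t,round(r['score'],2),r['bbox'])
        for r in manip.landmark_of(n,t)[:4]: print('   lm',round(r['score'],2),r['xy'],onplane(n,r['xy'],0).round(3))
print(manip.calibration('wrist'))
E
```

```text
{'time_s': 0.0, 'joint_pos': array([-1.35099413e+00,  4.23834218e-01,  1.63071294e+00, -3.02054132e-05,
        1.08857490e+00, -1.89777813e-02]), 'joint_velocities': array([ 5.19372984e-04,  1.48986142e-03,  3.01697815e-04, -2.07294887e-04,
       -9.56841046e-05, -9.05937650e-05]), 'effort': array([-5.84689697e-04, -5.44613421e+01, -2.73667270e+01,  6.45338511e-02,
        2.29250657e-02, -1.34629026e-04]), 'tcp_pos': array([ 0.14773054, -0.60670789,  0.22189681]), 'orientation': array([ 9.92880351e-01,  1.19113492e-01, -8.99642411e-05, -7.59509613e-04]), 'force': array([ 0.04143407,  0.22065148, -0.66768007]), 'torque': array([0.04746774, 0.00289061, 0.03053461]), 'grip_width': 0.08786164824464435}
top {'fx': 484.89542607908464, 'fy': 484.89542607908464, 'cx': 322.8074664847642, 'cy': 245.69756237952876, 'position': array([0.34729563, 0.26937886, 1.01140579]), 'orientation': array([ 0.71209459, -0.69627974,  0.06286625, -0.06452642])}
top post 0.72 [448.9, 240.1, 510.3, 281.6]
top post 0.33 [337.3, 261.2, 399.6, 318.7]
   lm 0.78 [461.1, 266.7] [ 0.493 -0.018  0.   ]
top stand_base 0.89 [433.3, 192.5, 476.8, 233.5]
top stand_base 0.88 [116.8, 209.6, 175.8, 270.9]
top stand_base 0.77 [337.9, 258.1, 401.1, 317.7]
   lm 0.96 [367.2, 291.6] [0.437 0.179 0.   ]
   lm 0.83 [452.5, 212.1] [ 0.611 -0.003  0.   ]
   lm 0.62 [143.7, 242.2] [0.531 0.654 0.   ]Traceback (most recent call last):
  File "<stdin>", line 7, in <module>
ValueError: it knows: post, spare_post, stand_base
```

```bash
python3 - <<'E'
from h import *
n='top'
for r in manip.landmark_of('top','spare_post')[:4]: print('   lm',round(r['score'],2),r['xy'],onplane('top',r['xy'],0).round(3))
n='side'
im=manip.get_image(n);save(im,n+'0.png');print(n,manip.calibration(n))
for t in('post','stand_base','spare_post'):
        for r in manip.regions_of(n,t)[:4]: print(n,t,round(r['score'],2),r['bbox'])
        for r in manip.landmark_of(n,t)[:4]: print('   lm',round(r['score'],2),r['xy'],onplane(n,r['xy'],0).round(3))
print(manip.calibration('wrist'),manip.sense()['time_s'])
E
```

```text
lm 0.71 [263.8, 290.7] [0.434 0.395 0.   ]
side {'fx': 505.0606459184283, 'fy': 505.0606459184283, 'cx': 323.93957208863, 'cy': 233.30460756489921, 'position': array([ 0.39576844, -0.84814116,  0.7282177 ]), 'orientation': array([ 0.86133198, -0.03672673,  0.02504614, -0.50609392])}
side post 0.81 [320.3, 255.1, 346.5, 349.0]
side post 0.61 [287.2, 176.0, 306.1, 246.2]
   lm 0.9 [331.9, 340.6] [ 0.491 -0.019  0.   ]
side stand_base 0.82 [307.2, 187.5, 341.8, 210.6]
side stand_base 0.8 [282.2, 267.3, 324.3, 306.1]
side stand_base 0.78 [364.4, 317.2, 403.2, 352.6]
   lm 0.88 [384.5, 335.8] [ 0.607 -0.012  0.   ]
   lm 0.62 [326.1, 203.8] [0.541 0.654 0.   ]
side spare_post 0.67 [287.9, 174.4, 306.2, 247.1]
   lm 0.63 [299.2, 243.2] [0.44  0.402 0.   ]
{'fx': 371.64829954431775, 'fy': 371.64829954431775, 'cx': 322.38661280183817, 'cy': 243.46192211588013, 'tool_from_camera': array([[-2.56657739e-04, -9.68408430e-01, -2.49369298e-01,
         6.76665634e-02],
       [ 9.99999945e-01, -3.00739814e-04,  1.38674832e-04,
        -9.71824291e-04],
       [-2.09289153e-04, -2.49369249e-01,  9.68408454e-01,
        -1.61809484e-01],
       [ 0.00000000e+00,  0.00000000e+00,  0.00000000e+00,
         1.00000000e+00]])} 0.7
```

View pics/top0.png

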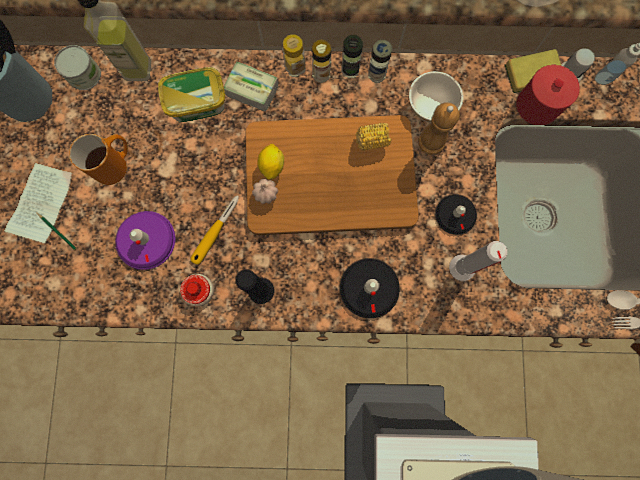

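View pics/side0.png

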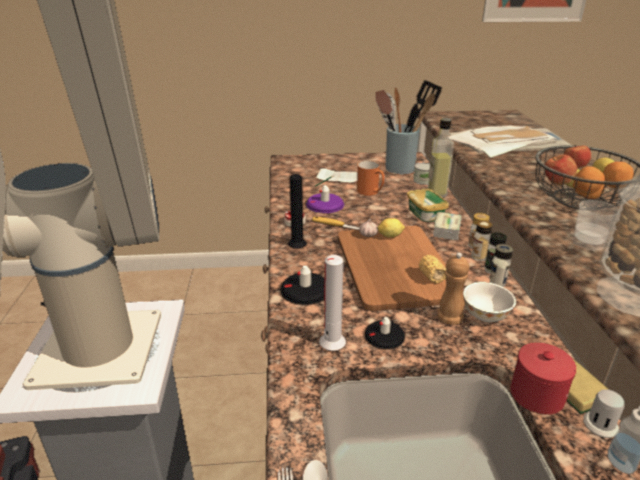

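```bash
python3 - <<'E'
from h import *
t=cv2.imread('pics/top0.png');s=cv2.imread('pics/side0.png')
a=cv2.resize(t[250:330,320:420],(500,400),interpolation=cv2.INTER_CUBIC)
b=cv2.resize(t[230:290,440:515],(500,400),interpolation=cv2.INTER_CUBIC)[:,:300*5//3]
c=cv2.resize(s[260:310,270:332],(300,242),interpolation=cv2.INTER_CUBIC)
d=cv2.resize(s[250:355,310:355],(150,350),interpolation=cv2.INTER_CUBIC)
W=np.zeros((600,800,3),np.uint8);
W[:320,:400]=cv2.resize(a,(400,320));W[:320,400:800]=cv2.resize(b,(400,320));W[325:325+242,:300]=c
W[325:,400:518]=cv2.resize(d,(118,275))
cv2.imwrite('pics/crop0.png',W)
E
```

```text
(no output)
```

View pics/crop0.png

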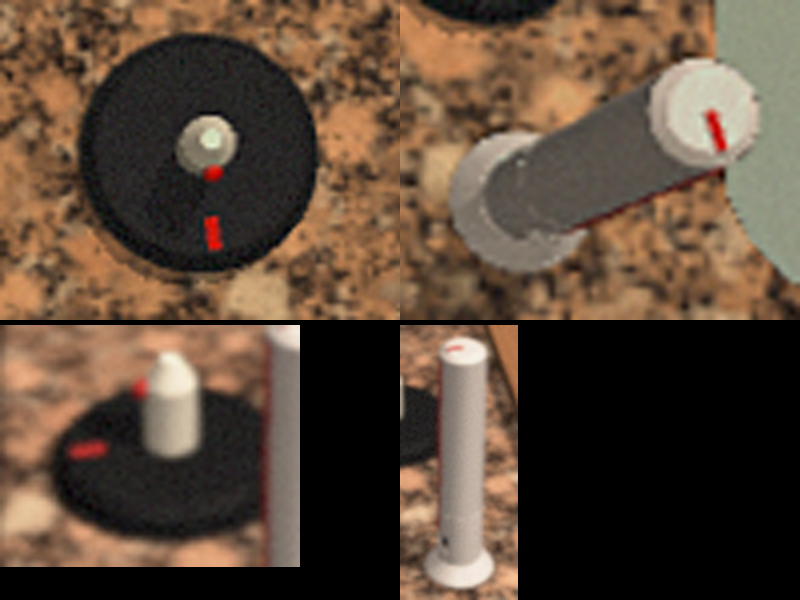

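```bash
python3 - <<'E'
from h import *
im=cv2.cvtColor(cv2.imread('pics/top0.png'),cv2.COLOR_BGR2RGB).astype(int)
# base: dark pixels
sub=(im.max(2)<60);m=np.zeros_like(sub);m[250:325,330:410]=sub[250:325,330:410]
m=cv2.morphologyEx(m.astype(np.uint8),cv2.MORPH_OPEN,np.ones((3,3)))
n,l,st,ce=cv2.connectedComponentsWithStats(m);k=1+st[1:,4].argmax()
cs=cv2.findContours((l==k).astype(np.uint8),cv2.RETR_EXTERNAL,cv2.CHAIN_APPROX_NONE)[0]
h=cv2.convexHull(max(cs,key=len));e=cv2.fitEllipse(h);print('disc',e,onplane('top',e[0],0.015))
red=(im[...,0]>150)&(im[...,1]<80)&(im[...,2]<80)
def comps(y0,y1,x0,x1):
    m=np.zeros(red.shape,np.uint8);m[y0:y1,x0:x1]=red[y0:y1,x0:x1]
    n,l,st,ce=cv2.connectedComponentsWithStats(m)
    for i in range(1,n):
        ys,xs=np.where(l==i);print(st[i],ce[i],list(zip(xs,ys))[:1],list(zip(xs,ys))[-1:]);yield xs,ys
for z,b in((.018,(250,325,330,410)),(.21,(235,275,480,515))):
    for xs,ys in comps(*b):
        P=np.array([onplane('top',(x,y),z)[:2] for x,y in zip(xs,ys)]);c=P.mean(0)
        print('  world',c.round(4))
        if len(P)>3:
            u=np.linalg.svd(P-c)[2][0];u*=-np.sign(u[0]);print('  dir deg vs -x',np.degrees(np.arctan2(-u[1],-u[0])))
# post top: bright
br=((im.min(2)>175)|red);m=np.zeros(br.shape,np.uint8);m[235:280,480:515]=br[235:280,480:515]
n,l,st,ce=cv2.connectedComponentsWithStats(m);k=1+st[1:,4].argmax()
ys,xs=np.where(l==k);h=cv2.convexHull(np.stack([xs,ys],1).astype(np.int32));e=cv2.fitEllipse(h);print('posttop',e,onplane('top',e[0],.21))
for z in(.21,):print(proj('side',onplane('top',e[0],z)),proj('top',[.492,-.0185,.21]))
r=manip.regions_of('side','post')[0];ys,xs=np.where(r['mask']);print(r['bbox'])
for y in range(255,352,6):
    q=xs[ys==y]; 
    if len(q):print(y,q.min(),q.max())
print(manip.sense()['time_s'])
E
```

```text
disc ((369.10821533203125, 288.1065979003906), (59.29469299316406, 59.93524169921875), 107.92185974121094) [0.44251894 0.17662767 0.015     ]
[372 291   3   4   8] [373.  292.5] [(np.int64(373), np.int64(291))] [(np.int64(373), np.int64(294))]
  world [0.4334 0.1689]
  dir deg vs -x -1.9046629975235554
[371 304   4   8  22] [372.72727273 307.81818182] [(np.int64(373), np.int64(304))] [(np.int64(374), np.int64(311))]
  world [0.4023 0.1693]
  dir deg vs -x 9.638917374974705
[498 251   3   7  10] [498.9 254.4] [(np.int64(498), np.int64(251))] [(np.int64(500), np.int64(257))]
  world [ 0.4852 -0.0222]
  dir deg vs -x 13.801541874832115
posttop ((497.7349548339844, 249.26258850097656), (15.573479652404785, 16.598066329956055), 165.97213745117188) [ 0.49393528 -0.02058947  0.21      ]
[np.float64(334.9417984096687), np.float64(257.8543762478505)] [np.float64(496.5359936308055), np.float64(250.37167107900711)]
[320.3, 255.1, 346.5, 349.0]
261 325 341
267 324 342
273 324 341
279 324 341
285 324 341
291 324 341
297 324 340
303 324 340
309 324 339
315 324 339
321 324 340
327 324 340
333 324 340
339 320 344
345 320 343
0.75
```

Three things look like the stand base in the top picture. The purple one at (145,240) is excluded. The small black one is at (457,213) and the large black one at (370,288), so the large black one is meant, and its red dash and button point toward -x. The silver post with the red line has its top at (498,250). Next I move above the post.

Emit:
drive_tool(moves=[0.1, -0.1, -0.2, 0, 0, 0, 1, 0.2, -0.2, -0.2, 0, 0, 0, 1, 0.25, -0.25, -0.2, 0, 0, 0, 1, 0.25, -0.25, -0.1, 0, 0, 0, 1, 0.25, -0.25, 0, 0, 0, 0, 1, 0.25, -0.25, 0, 0, 0, 0, 1, 0.25, -0.25, 0, 0, 0, 0, 1, 0.25, -0.25, 0, 0, 0, 0, 1, 0.25, -0.25, 0, 0, 0, 0, 1, 0.25, -0.25, 0, 0, 0, 0, 1], newtons=20)

```text
time_s: 1.75
tcp_pos: [0.3175, -0.3281, 0.2929]
orientation: [0.993, 0.119, 0.0, 0.0]
force: [-0.5, -0.7, 0.2]
grip_width: 0.0879
```

Emit:
drive_tool(moves=[0.25, -0.25, 0, 0, 0, 0, 1, 0.25, -0.25, 0, 0, 0, 0, 1, 0.25, -0.25, 0, 0, 0, 0, 1, 0.25, -0.25, 0, 0, 0, 0, 1, 0.25, -0.25, 0, 0, 0, 0, 1, 0.25, -0.25, 0, 0, 0, 0, 1, 0.25, -0.25, 0, 0, 0, 0, 1, 0.25, -0.25, 0, 0, 0, 0, 1, 0.2, -0.2, 0, 0, 0, 0, 1, 0.1, -0.1, 0, 0, 0, 0, 1])

```text
time_s: 2.75
tcp_pos: [0.4869, -0.0498, 0.2928]
orientation: [0.993, 0.12, 0.0, -0.0]
force: [-0.3, 0.2, -0.0]
grip_width: 0.0879
```

```bash
cat >> h.py <<'E'
def wrist_T():
    s=manip.sense();T=np.eye(4);T[:3,:3]=R.from_quat(s['orientation']).as_matrix();T[:3,3]=s['tcp_pos'];return T@manip.calibration('wrist')['tool_from_camera']
def wray(px,T):
    c=manip.calibration('wrist');d=np.array([px[0]-c['cx'],px[1]-c['cy']])/c['fx'];r=np.hypot(*d)
    v=np.array([np.sin(r)*d[0]/r,np.sin(r)*d[1]/r,np.cos(r)]) if r>0 else np.array([0,0,1.]);return T[:3,3],T[:3,:3]@v
def wplane(px,z,T):
    p,d=wray(px,T);return p+d*(z-p[2])/d[2]
E
python3 - <<'E'
from h import *
s=manip.sense();print(s['time_s'],s['tcp_pos'],s['orientation'],s['joint_pos'].round(3))
T=wrist_T();np.save('T1.npy',T);im=manip.get_image('wrist');save(im,'w1.png')
E
```

```text
2.75 [ 0.48688289 -0.04976416  0.29279503] [ 9.92764125e-01  1.20080529e-01  2.36355956e-04 -4.35988937e-05] [-0.126  0.138  1.851  0.     1.152  1.204]
```

View pics/w1.png

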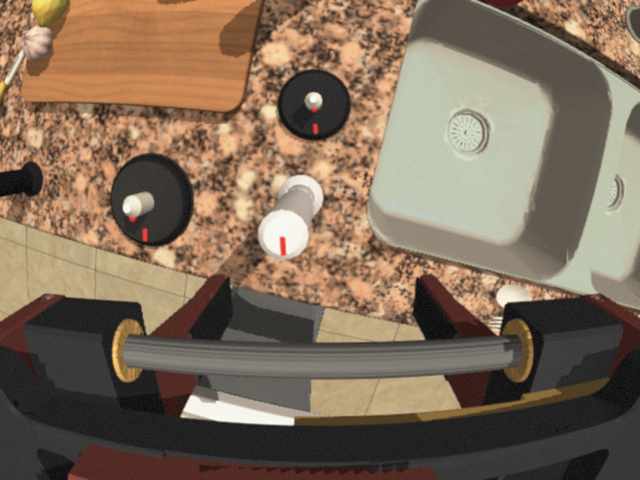

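```bash
cat > meas.py <<'E'
from h import *
def fitell(mask,box):
    y0,y1,x0,x1=box;m=np.zeros(mask.shape,np.uint8);m[y0:y1,x0:x1]=mask[y0:y1,x0:x1]
    n,l,st,ce=cv2.connectedComponentsWithStats(m);k=1+st[1:,4].argmax()
    ys,xs=np.where(l==k);return cv2.convexHull(np.stack([xs,ys],1).astype(np.float32))[:,0]
def circ(P):
    A=np.c_[2*P,np.ones(len(P))];s=np.linalg.lstsq(A,(P**2).sum(1),rcond=None)[0];return s[:2],np.sqrt(s[2]+s[0]**2+s[1]**2)
E
python3 - <<'E'
from meas import *
im=cv2.cvtColor(cv2.imread('pics/w1.png'),cv2.COLOR_BGR2RGB).astype(int);T=np.load('T1.npy')
red=(im[...,0]>150)&(im[...,1]<90)&(im[...,2]<90)
W=lambda h,z:np.array([wplane(p,z,T)[:2] for p in h])
h=fitell((im.min(2)>195)|red,(205,262,255,312));print(len(h),h.min(0),h.max(0))
pt,r=circ(W(h,.21));print('post top',pt,r)
h=fitell(im.max(2)<50,(145,252,105,200));print(h.min(0),h.max(0))
for z in(.018,.01):print('disc',z,circ(W(h,z)))
for z,b,c in((.21,(230,262,270,300),pt),(.018,(226,250,135,160),None),(.051,(205,226,120,145),None)):
    m=np.zeros_like(red);m[b[0]:b[1],b[2]:b[3]]=red[b[0]:b[1],b[2]:b[3]];ys,xs=np.where(m)
    P=W(np.c_[xs,ys],z);q=P.mean(0);u=np.linalg.svd(P-q)[2][0];u*=-np.sign(u[0]);print(z,len(P),q,np.degrees(np.arctan2(-u[1],-u[0])))
# stub tip
h=fitell((im.min(2)>150),(190,215,115,160));print('stubpx',h.min(0),h.max(0))
big=cv2.resize(im[150:270,100:320].astype(np.uint8),(792,432),interpolation=cv2.INTER_CUBIC);save(big,'w1c.png')
E
```

```text
22 [260. 210.] [307. 254.]
post top [ 0.49203972 -0.0206147 ] 0.016170040989638004
[114. 154.] [192. 245.]
disc 0.018 (array([0.44596483, 0.16769861]), np.float64(0.05938195522855469))
disc 0.01 (array([0.44401669, 0.17137046]), np.float64(0.06046994279020126))
0.21 58 [ 0.48309347 -0.02169402] 16.260043559695003
0.018 49 [0.39989027 0.16912149] 6.359460437312488
0.051 22 [0.42672791 0.17358954] -79.36432694372381
stubpx [123. 193.] [151. 214.]
```

View pics/w1c.png

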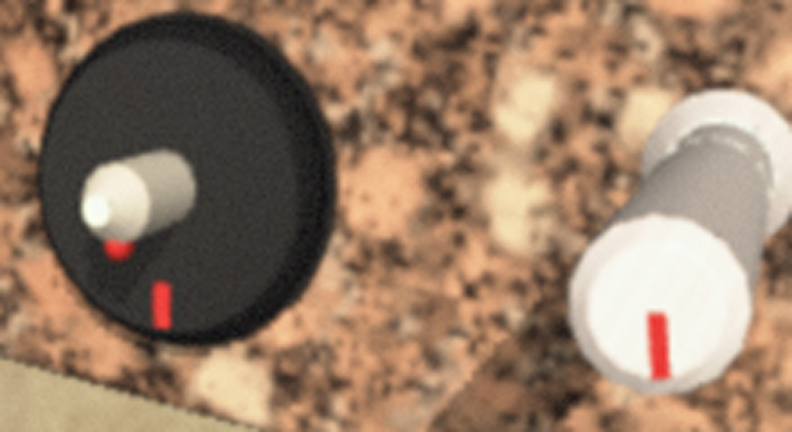

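The wrist picture shows the silver post top at (283,233), with its line, and the large base at (152,199). I centre over the post and descend.

Emit:
drive_tool(moves=[0.06, -0.13, 0, 0, 0, 0, 1, 0.064, -0.14, 0, 0, 0, 0, 1, 0, 0, 0, 0, 0, 0, 1, 0, 0, 0.2, 0, 0, 0, 1, 0, 0, 0.3, 0, 0, 0, 1, 0, 0, 0.3, 0, 0, 0, 1, 0, 0, 0.3, 0, 0, 0, 1, 0, 0, 0.2, 0, 0, 0, 1, 0, 0, 0.1, 0, 0, 0, 1, 0, 0, 0, 0, 0, 0, 1])

```text
time_s: 3.8
tcp_pos: [0.4907, -0.023, 0.1518]
orientation: [0.993, 0.119, -0.001, -0.0]
force: [0.7, 0.9, -0.3]
grip_width: 0.0877
```

```bash
python3 - <<'E'
from h import *
s=manip.sense();print(s['time_s'],s['tcp_pos'],s['force'])
T=wrist_T();np.save('T2.npy',T);im=manip.get_image('wrist');save(im,'w2.png')
E
```

```text
3.8 [ 0.49068826 -0.02295932  0.15177112] [ 0.67619124  0.89098633 -0.28050785]
```

View pics/w2.png

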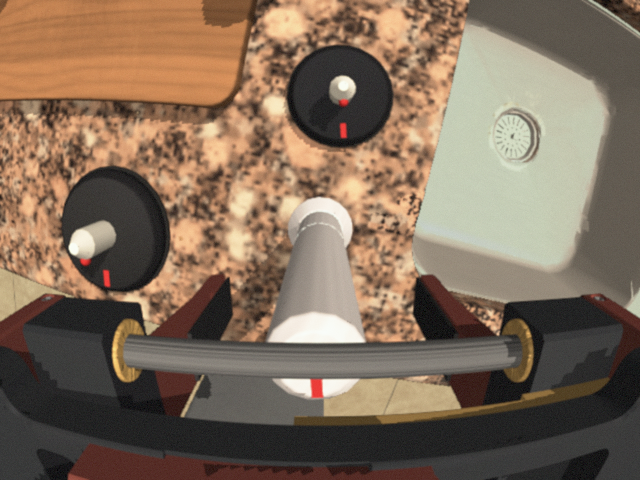

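The post stands midway between the fingers (top at (317,350)). I grip it and lift.

Emit:
drive_tool(moves=[0, 0, 0, 0, 0, 0, 0, 0, 0, 0, 0, 0, 0, 0, 0, 0, 0, 0, 0, 0, 0, 0, 0, 0, 0, 0, 0, 0, 0, 0, 0, 0, 0, 0, 0, 0, 0, 0, 0, 0, 0, 0, 0, 0, 0, 0, 0, 0, 0, 0, 0, -0.1, 0, 0, 0, 0, 0, 0, -0.2, 0, 0, 0, 0, 0, 0, -0.3, 0, 0, 0, 0], newtons=25)

```text
time_s: 4.85
tcp_pos: [0.4903, -0.0222, 0.2125]
orientation: [0.993, 0.119, -0.002, -0.0]
force: [0.2, 0.3, -1.8]
grip_width: 0.0359
```

Emit:
drive_tool(moves=[0, 0, -0.3, 0, 0, 0, 0, 0, 0, -0.2, 0, 0, 0, 0, 0, -0.2, 0, 0, 0, 0, 0, 0, -0.3, 0, 0, 0, 0, 0, 0, -0.2, 0, 0, 0, 0, 0, 0, -0.1, 0, 0, 0, 0, 0, 0, 0, 0, 0, 0, 0, 0, 0, 0, 0, 0, 0, 0, 0, 0, 0, 0, 0, 0, 0, 0, 0, 0, 0, 0, 0, 0, 0])

```text
time_s: 5.85
tcp_pos: [0.4729, 0.0547, 0.2626]
orientation: [0.993, 0.119, -0.0, 0.0]
force: [0.6, 0.1, -1.6]
grip_width: 0.0356
```

```bash
python3 - <<'E'
from meas import *
s=manip.sense();print(s['time_s'],s['tcp_pos'],s['orientation'],s['force'])
T=wrist_T();np.save('T3.npy',T);im=manip.get_image('wrist');save(im,'w3.png')
t=manip.get_image('top');save(t,'top3.png');d=manip.get_image('side');save(d,'side3.png')
big=np.zeros((600,800,3),np.uint8);big[:360,:400]=cv2.resize(t[200:290,440:540],(400,360),interpolation=cv2.INTER_CUBIC)
big[:600,400:700]=cv2.resize(d[200:360,290:370],(300,600),interpolation=cv2.INTER_CUBIC)
save(big,'c3.png')
T1=np.load('T1.npy');print('tip from w1',wplane((127.2,209.2),.068,T1))
E
```

```text
5.85 [0.47292708 0.05473119 0.26262421] [ 9.92937574e-01  1.18637963e-01 -6.49122527e-05  6.15096735e-05] [ 0.58306113  0.12680063 -1.55225338]
tip from w1 [0.44176269 0.17293963 0.068     ]
```

View pics/w3.png

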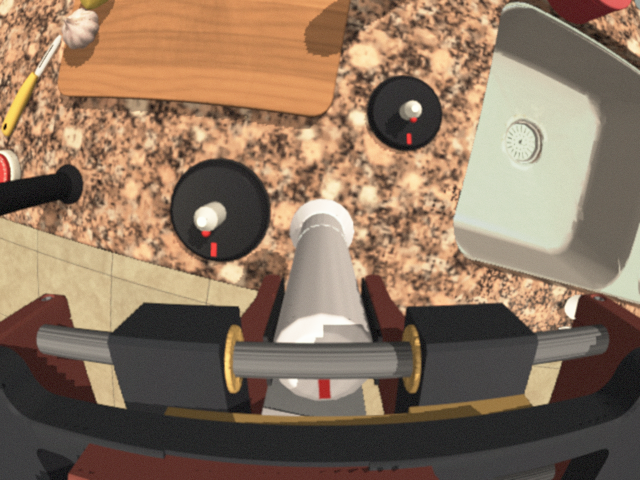

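View pics/c3.png

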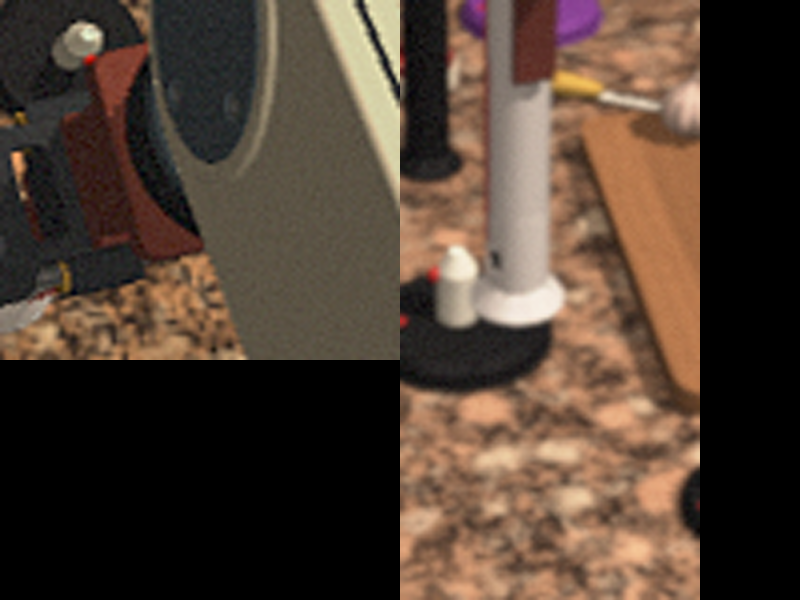

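```bash
cat >> meas.py <<'E'
from scipy.optimize import least_squares
def wproj(P,T):
    c=manip.calibration('wrist');Q=(np.atleast_2d(P)-T[:3,3])@T[:3,:3]
    r=np.hypot(Q[:,0],Q[:,1]);th=np.arctan2(r,Q[:,2]);k=c['fx']*th/r
    return np.c_[c['cx']+k*Q[:,0],c['cy']+k*Q[:,1]]
a=np.linspace(0,2*np.pi,120,endpoint=False);RING=np.c_[np.cos(a),np.sin(a)]
def fitdisc(h,T,x0=(.443,.174),rr=.06):
    def f(p):
        P=np.r_[np.c_[rr*RING+p,np.full(120,.017)],np.c_[rr*RING+p,np.zeros(120)]]
        H=cv2.convexHull(wproj(P,T).astype(np.float32))
        return [cv2.pointPolygonTest(H,(float(q[0]),float(q[1])),True) for q in h]
    s=least_squares(f,x0,diff_step=1e-3);return s.x,np.sqrt(np.mean(s.fun**2))
def redpts(im,b,z,T):
    red=(im[...,0]>150)&(im[...,1]<90)&(im[...,2]<90)
    m=np.zeros_like(red);m[b[0]:b[1],b[2]:b[3]]=red[b[0]:b[1],b[2]:b[3]];ys,xs=np.where(m)
    return np.array([wplane((x,y),z,T)[:2] for x,y in zip(xs,ys)]),xs.mean(),ys.mean()
E
python3 - <<'E'
from meas import *
for n,b,db in((1,(145,252,105,200),(226,250,135,160)),(2,(160,298,55,175),(268,292,95,120)),(3,(150,268,165,275),(240,262,203,225))):
    im=cv2.cvtColor(cv2.imread(f'pics/w{n}.png'),cv2.COLOR_BGR2RGB).astype(int);T=np.load(f'T{n}.npy')
    h=fitell(im.max(2)<55,b)
    if n==2: h=h[h[:,1]<285]
    p,e=fitdisc(h,T);D,_,_=redpts(im,db,.018,T);q=D.mean(0)-p
    print(n,p,e,'dash yaw',np.degrees(np.arctan2(-q[1],-q[0])),np.hypot(*q),len(D))
    if n==3:
        B,x,y=redpts(im,(228,240,196,216),.051,T);print('button',x,y,B.mean(0),B.mean(0)-p)
        # tip
        w=(im.min(2)>225);ys,xs=np.where(w[200:235,190:220]);print('tip px',xs.mean()+190,ys.mean()+200,wplane((xs.mean()+190,ys.mean()+200),.068,T))
        P,x,y=redpts(im,(375,400,310,340),.312+.21-.2,T);print('line',P.min(0),P.max(0),x,y);
        save(cv2.resize(im[150:410,160:400].astype(np.uint8),(554,600),interpolation=cv2.INTER_CUBIC),'c3w.png')
        f=fitell(im.min(2)>170,(195,260,285,360));print(f.min(0),f.max(0))
        for z in(.10,.105,.11,.12):
            print(z,wproj([[*(r*.028+np.array([.4729,.0547])),z] for r in RING],T).min(0),wproj([[*(r*.028+np.array([.4729,.0547])),z] for r in RING],T).max(0))
E
```

```text
1 [0.44345092 0.17162081] 1.2606552559129085 dash yaw 3.2837800336034597 0.04363228648992338 49
2 [0.44384417 0.17101637] 1.7224603429571828 dash yaw 2.3678428217775807 0.043948036133036786 92
3 [0.44436242 0.17274234] 1.2339437032166274 dash yaw 5.000276114602094 0.04464802158215067 80
button 205.26666666666668 233.3 [0.42649352 0.17283584] [-1.78688963e-02  9.35047525e-05]
tip px 205.6439024390244 216.34146341463415 [0.44900021 0.1707501  0.068     ]
line [0.4601856  0.05050422] [0.467917   0.05550434] 324.0267379679144 388.4812834224599
[291. 195.] [354. 259.]
0.1 [292.08033696 195.03088437] [354.75995369 256.36409161]
0.105 [291.63108189 195.73263026] [355.24315443 257.94097464]
0.11 [291.16849166 196.45634921] [355.74068125 259.56381549]
0.12 [290.20090633 197.97394364] [356.78128651 262.95537788]
```

View pics/c3w.png

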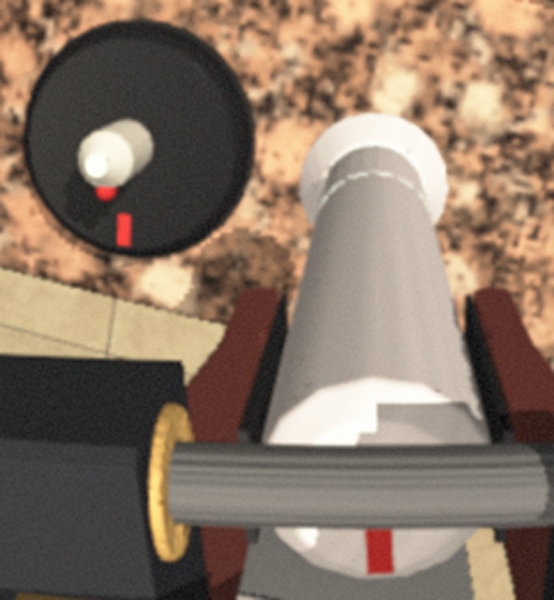

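Emit:
drive_tool(moves=[-0.08, -0.12, 0, 0, 0, 0, 0, -0.15, -0.22, 0, 0, 0, 0, 0, -0.2, -0.3, 0, 0, 0, 0, 0, -0.2, -0.3, 0, 0, 0, 0, 0, -0.12, -0.2, 0, 0, 0, 0, 0, -0.06, -0.09, 0, 0, 0, 0.2, 0, 0, 0, 0, 0, 0, 0.4, 0, 0, 0, 0, 0, 0, 0.2, 0, 0, 0, 0, 0, 0, 0, 0, 0, 0, 0, 0, 0, 0, 0])

```text
time_s: 7.0
tcp_pos: [0.3644, 0.1559, 0.2627]
orientation: [0.998, 0.06, -0.0, -0.0]
force: [0.4, -0.4, -2.4]
grip_width: 0.0354
```

```bash
python3 - <<'E'
from meas import *
s=manip.sense();print(s['time_s'],s['tcp_pos'],s['orientation'],s['force'])
T=wrist_T();np.save('T4.npy',T);im=manip.get_image('wrist');save(im,'w4.png')
save(cv2.resize(im[100:410,180:480],(580,600),interpolation=cv2.INTER_CUBIC),'c4w.png')
E
```

```text
7.0 [0.36441877 0.15588869 0.26265726] [ 9.98204876e-01  5.98917123e-02 -8.83166379e-05 -2.02294256e-05] [ 0.37357072 -0.44481981 -2.35643155]
```

View pics/c4w.png

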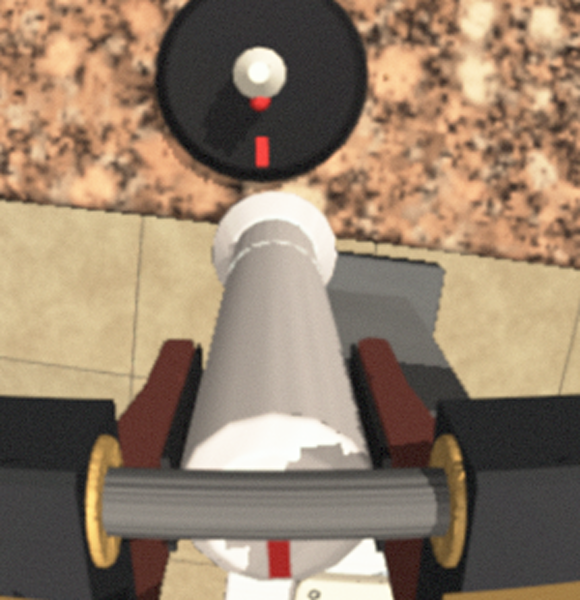

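```bash
python3 - <<'E'
from meas import *
im=cv2.cvtColor(cv2.imread('pics/w4.png'),cv2.COLOR_BGR2RGB).astype(int);T=np.load('T4.npy')
s=580/300;px=lambda x,y:(180+x/s,100+y/s)
h=fitell(im.max(2)<55,(60,200,255,375));h=h[h[:,1]>h[:,1].min()+1];print(h.min(0),h.max(0));p,e=fitdisc(h,T);print('disc',p,e)
tip=wplane(px(259,71),.068,T);print('tip',tip)
D,x,y=redpts(im,(165,190,300,330),.018,T);q=D.mean(0);print('dash',q,np.degrees(np.arctan2(*(p-q)[::-1])),x,y)
b,x,y=redpts(im,(145,162,300,330),.051,T);print('button',b.mean(0))
f=fitell(im.min(2)>170,(198,250,285,360));print('foot px',f.min(0),f.max(0))
t=np.array([.36442,.15589])
for z in(.105,.111):
    q=wproj([[*(r*.028+t),z] for r in RING],T);print(z,q.min(0),q.max(0))
R3=T[:3,:3]
for nm,v in(('disc',p),('tip',tip[:2])):
    d=v-t;y=np.arctan2(2*.0598917*.998205,1-2*.0598917**2);c,s_=np.cos(y),np.sin(y);print(nm,d,'tool dx,dy',d[0]*c+d[1]*s_,d[0]*s_-d[1]*c,np.degrees(y))
P,x,y=redpts(im,(370,405,310,340),.321,T);q=P.mean(0)-t;print('line',P.mean(0),np.degrees(np.arctan2(-q[1],-q[0])),len(P))
E
```

```text
[260.  88.] [368. 193.]
disc [0.44188615 0.1746851 ] 0.7757431560820979
tip [0.44287461 0.17425444 0.068     ]
dash [0.39985759 0.16916676] 7.480132535668351 315.0 177.8640776699029
button [0.42744248 0.17216235]
foot px [291. 198.] [353. 249.]
0.105 [291.6032678  195.55608277] [355.21226549 257.78143832]
0.111 [291.04506984 196.42395501] [355.80967704 259.73185834]
disc [0.07746615 0.0187951 ] tool dx,dy 0.07915770726528039 -0.009397762027097077 6.867193722194932
tip [0.07845461 0.01836444] tool dx,dy 0.08008757667370438 -0.00885199850481511 6.867193722194932
line [0.35457935 0.15510069] 4.585838375210085 188
```

The wrist picture shows the tip (314,137), the button and the dash all in line with the tool, and the post's line too. The yaws agree to a few degrees. I move over the stub.

Emit:
drive_tool(moves=[0.1, -0.01, 0, 0, 0, 0, 0, 0.2, -0.02, 0, 0, 0, 0, 0, 0.2, -0.02, 0, 0, 0, 0, 0, 0.2, -0.02, 0, 0, 0, 0, 0, 0.1, -0.01, 0, 0, 0, 0, 0, 0, 0, 0, 0, 0, 0, 0, 0, 0, 0.1, 0, 0, 0, 0, 0, 0, 0.15, 0, 0, 0, 0, 0, 0, 0.05, 0, 0, 0, 0, 0, 0, 0, 0, 0, 0, 0])

```text
time_s: 8.05
tcp_pos: [0.4421, 0.1728, 0.2317]
orientation: [0.998, 0.059, -0.001, 0.0]
force: [0.5, 0.2, -1.5]
grip_width: 0.0356
```

```bash
python3 - <<'E'
from meas import *
s=manip.sense();print(s['time_s'],s['tcp_pos'],s['orientation'],s['force'])
T=wrist_T();np.save('T5.npy',T);im=manip.get_image('wrist');save(im,'w5.png')
t=manip.get_image('top');d=manip.get_image('side');save(t,'top5.png');save(d,'side5.png')
W=np.zeros((600,800,3),np.uint8)
W[:300,:400]=cv2.resize(im[100:400,120:520],(400,300));W[300:,:400]=cv2.resize(t[230:330,310:430],(400,300),interpolation=cv2.INTER_CUBIC)
W[:,400:]=cv2.resize(d[200:320,260:340],(400,600),interpolation=cv2.INTER_CUBIC);save(W,'c5.png')
E
```

```text
8.05 [0.44212642 0.17279376 0.23166512] [ 9.98230815e-01  5.94451657e-02 -1.18096503e-03  3.42993529e-04] [ 0.48982727  0.15622008 -1.54661081]
```

View pics/c5.png

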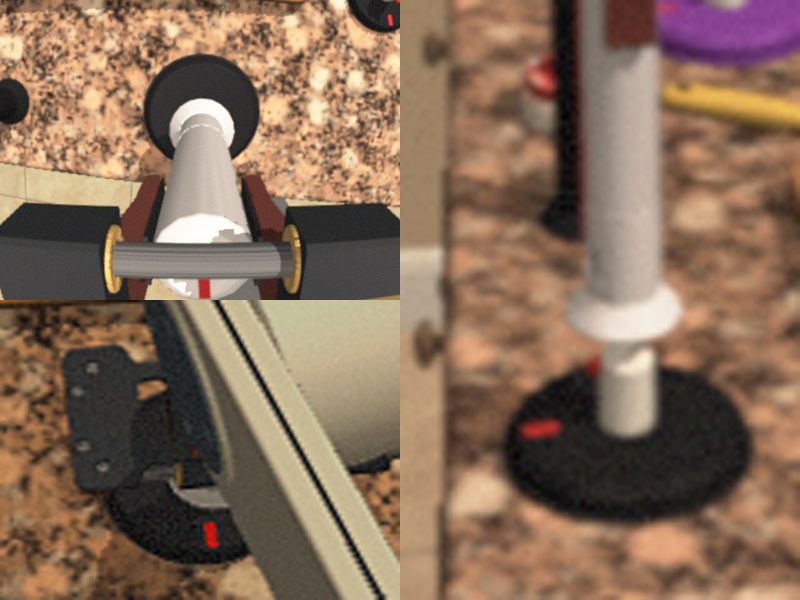

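The foot is centred over the stub in both the side and wrist views. I lower it gradually and watch the force.

Emit:
drive_tool(moves=[0, 0, 0.05, 0, 0, 0, 0, 0, 0, 0.05, 0, 0, 0, 0, 0, 0, 0.05, 0, 0, 0, 0, 0, 0, 0.05, 0, 0, 0, 0, 0, 0, 0.05, 0, 0, 0, 0, 0, 0, 0.03, 0, 0, 0, 0, 0, 0, 0, 0, 0, 0, 0, 0, 0, 0, 0, 0, 0, 0, 0, 0, 0, 0, 0, 0, 0, 0, 0, 0, 0, 0, 0, 0])

```text
time_s: 9.2
tcp_pos: [0.4436, 0.1733, 0.2049]
orientation: [0.998, 0.059, 0.0, -0.0]
force: [-0.1, 0.1, -2.3]
grip_width: 0.0357
```

Emit:
drive_tool(moves=[0, 0, 0.05, 0, 0, 0, 0, 0, 0, 0.05, 0, 0, 0, 0, 0, 0, 0.05, 0, 0, 0, 0, 0, 0, 0.05, 0, 0, 0, 0, 0, 0, 0, 0, 0, 0, 0, 0, 0, 0, 0, 0, 0, 0, 0, 0, 0, 0, 0, 0, 0, 0, 0, 0, 0, 0, 0, 0, 0, 0, 0, 0, 0, 0, 0, 0, 0, 0, 0, 0, 0, 0])

```text
time_s: 10.2
tcp_pos: [0.4432, 0.1731, 0.1846]
orientation: [0.998, 0.059, -0.0, 0.0]
force: [-1.1, -0.5, -4.8]
grip_width: 0.0355
```

```bash
python3 - <<'E'
from meas import *
s=manip.sense();print(s['time_s'],s['tcp_pos'],s['orientation'],s['force'],s['torque'],s['grip_width'])
d=manip.get_image('side');save(cv2.resize(d[200:320,260:340],(400,600),interpolation=cv2.INTER_CUBIC),'s6.png')
E
```

```text
10.2 [0.44320198 0.17311777 0.18463345] [ 9.98235831e-01  5.93732193e-02 -2.10653826e-04  4.63082211e-05] [-1.13577988 -0.4785252  -4.78114236] [0.11516131 0.32117243 0.07202293] 0.03545724387271167
```

View pics/s6.png

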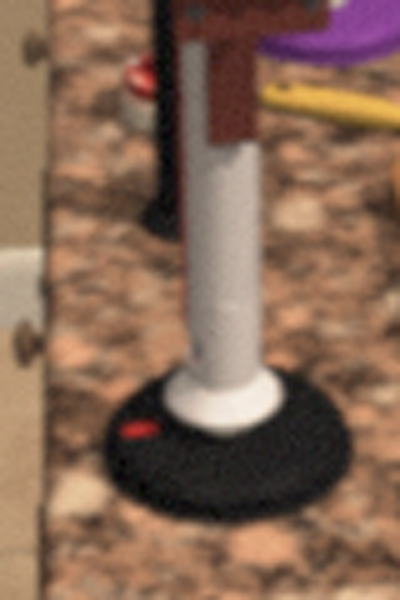

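Emit:
drive_tool(moves=[0, 0, 0.03, 0, 0, 0, 0, 0, 0, 0.03, 0, 0, 0, 0, 0, 0, 0.03, 0, 0, 0, 0, 0, 0, 0.03, 0, 0, 0, 0, 0, 0, 0.02, 0, 0, 0, 0, 0, 0, 0, 0, 0, 0, 0, 0, 0, 0, 0, 0, 0, 0, 0, 0, 0, 0, 0, 0, 0, 0, 0, 0, 0, 0, 0, 0, 0, 0, 0, 0, 0, 0, 0])

```text
time_s: 11.25
tcp_pos: [0.4435, 0.1732, 0.1707]
orientation: [0.998, 0.059, 0.0, -0.0]
force: [0.2, 0.2, -1.3]
grip_width: 0.0357
```

```bash
python3 - <<'E'
from meas import *
s=manip.sense();print(s['time_s'],s['tcp_pos'],s['orientation'],s['force'],s['torque'],s['grip_width'])
d=manip.get_image('side');save(cv2.resize(d[200:320,260:340],(400,600),interpolation=cv2.INTER_CUBIC),'s7.png')
E
```

```text
11.25 [0.44345768 0.17317297 0.17071301] [ 9.98236621e-01  5.93603041e-02  4.83462794e-05 -4.16643340e-06] [ 0.21407689  0.19903228 -1.25178923] [-0.00139084 -0.05639597  0.00851099] 0.035708346695902636
```

View pics/s7.png

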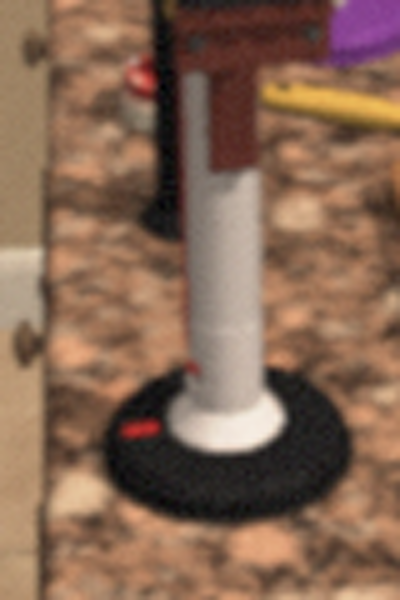

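The button shows red at the hole (193,370) and the wrist carries only the post's weight, so the post is about 1 mm above the disc. I press the last bit until I get a reaction.

Emit:
drive_tool(moves=[0, 0, 0.01, 0, 0, 0, 0, 0, 0, 0.01, 0, 0, 0, 0, 0, 0, 0, 0, 0, 0, 0, 0, 0, 0, 0, 0, 0, 0, 0, 0, 0, 0, 0, 0, 0, 0, 0, 0, 0, 0, 0, 0, 0, 0, 0, 0, 0, 0, 0, 0, 0, 0, 0, 0, 0, 0, 0, 0, 0, 0, 0, 0, 0, 0, 0, 0, 0, 0, 0, 0])

```text
time_s: 12.3
tcp_pos: [0.4442, 0.1737, 0.1703]
orientation: [0.998, 0.059, 0.001, -0.0]
force: [-2.8, 0.2, 15.7]
grip_width: 0.0358
```

Seated, with a 16 N reaction. Now I release and raise.

Emit:
drive_tool(moves=[0, 0, -0.015, 0, 0, 0, 0, 0, 0, 0, 0, 0, 0, 0, 0, 0, 0, 0, 0, 0, 1, 0, 0, 0, 0, 0, 0, 1, 0, 0, 0, 0, 0, 0, 1, 0, 0, 0, 0, 0, 0, 1, 0, 0, 0, 0, 0, 0, 1, 0, 0, 0, 0, 0, 0, 1, 0, 0, 0, 0, 0, 0, 1, 0, 0, -0.05, 0, 0, 0, 1])

```text
time_s: 13.3
tcp_pos: [0.443, 0.173, 0.1749]
orientation: [0.998, 0.059, -0.001, 0.0]
force: [0.3, 0.1, -0.3]
grip_width: 0.0878
```

Emit:
drive_tool(moves=[0, 0, -0.1, 0, 0, 0, 1, 0, 0, -0.2, 0, 0, 0, 1, 0, 0, -0.25, 0, 0, 0, 1, 0, 0, -0.25, 0, 0, 0, 1, 0, 0, -0.2, 0, 0, 0, 1, 0, 0, -0.1, 0, 0, 0, 1, -0.2, 0, 0, 0, 0, 0, 1, -0.2, 0, 0, 0, 0, 0, 1, -0.1, 0, 0, 0, 0, 0, 1, 0, 0, 0, 0, 0, 0, 1])

```text
time_s: 14.3
tcp_pos: [0.3928, 0.1671, 0.2852]
orientation: [0.998, 0.06, -0.0, 0.0]
force: [1.0, 0.7, 0.6]
grip_width: 0.088
```

```bash
python3 - <<'E'
from meas import *
s=manip.sense();print(s['time_s'],s['tcp_pos'],s['force'],s['grip_width'])
T=wrist_T();im=manip.get_image('wrist');t=manip.get_image('top');d=manip.get_image('side')
save(im,'w8.png');save(d,'side8.png')
W=np.zeros((600,800,3),np.uint8)
W[:300,:400]=cv2.resize(im,(400,300));W[300:,:400]=cv2.resize(t[210:330,230:430],(400,300),interpolation=cv2.INTER_CUBIC)
W[:,400:]=cv2.resize(d[160:310,250:350],(400,600),interpolation=cv2.INTER_CUBIC);save(W,'c8.png')
for r in manip.landmark_of('side','spare_post'): print(r['score'],r['xy'])
E
```

```text
14.3 [0.39280215 0.16708753 0.2852186 ] [1.02152191 0.72554376 0.6353455 ] 0.08802026431210547
0.81 [295.6, 243.1]
```

View pics/c8.png

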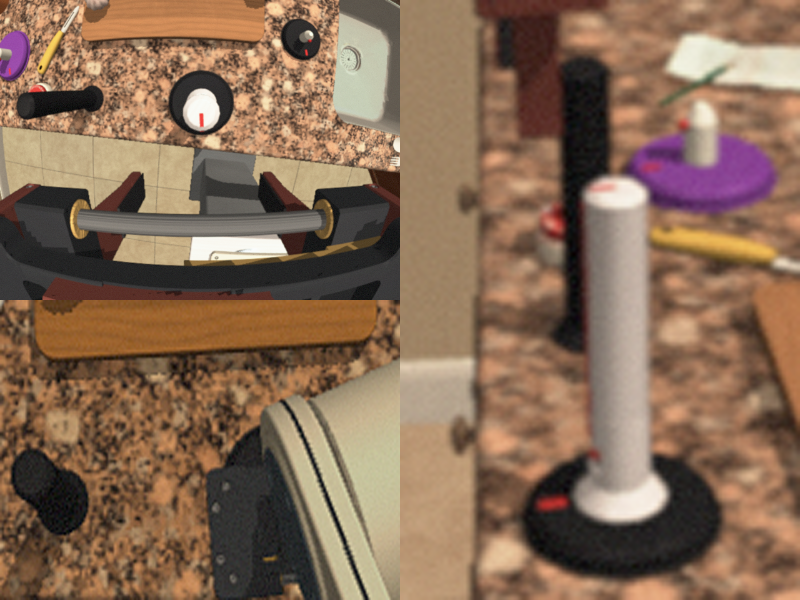

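```bash
python3 -c "
from h import *
s=manip.sense();print(s['force'],s['joint_velocities'].round(3))
print(manip.close_job())"
```

```text
[-0.11580135 -0.6675467  -0.04972517] [-0.     0.002  0.001  0.001  0.002  0.   ]
the job is handed in; nothing more can be done
None
```

The silver post is on the larger black base, pushed fully home and upright. The gripper has let go, and I handed the job in at about 14.5 s.

**Seating:** The last push met a 16 N reaction. The gripper height then was 18.5 mm above the height at which it gripped the post on the worktop, against the 18 mm thickness of the disc.

**Final pictures:** The side picture shows the post upright, its foot on the disc and the red button showing in the hole. The black post stood at about the same spot, going by the side view. The gripper was clear of everything, with near-zero force. I did not measure how far the button stuck out, only that it showed red.

**Disagreements between checks:**
- **Base centre:** the cameras differed by a few mm in y, with the top view at 0.1766 and the wrist views between 0.171 and 0.175. I used the last wrist view, nearest the base, and corrected it by where the post's foot appeared.
- **Yaw:** my readings of the base ranged from about 2 to 10 degrees and those of the post from 5 to 16 degrees. I turned the post 7 degrees before fitting it. In the last wrist measurement before fitting, the base read 7.5 and the post 4.6 degrees, within the 15 allowed.

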